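# Seat the measuring posts along the rail in order of height

## Task

Set up the comparator row: stand the four black measuring posts from the mat in the four blue seat rings of the aluminium rail in rising order of height, the shortest in the seat next to the dial gauge and the tallest at the far end. Each post must stand upright with its foot down inside its ring; knock no post over, and leave the dial gauge and the green specimen where they are.

Things in the scene. Friction and masses are not known exactly. Their poses are not given: they have to be found in the camera images.
- gauge_post_0: the shortest post: 126 mm tall, plain black cylinder 22 mm in diameter from foot to top; round foot 46 mm across, 12 mm thick. Loose, upright on the dark mat (2.5 mm thick), 0.2 to 0.5 kg. Origin: centre of the foot's underside, z up along the shaft. Pinch it from above round its top.
- gauge_post_1: the second shortest post: 150 mm tall, the only one with a bright metal head: black shaft 18 mm in diameter up to 104 mm, thin bright neck of 10 mm, round bright head 24 mm in diameter from 135 mm up; round foot 46 mm across, 12 mm thick. Loose, upright on the dark mat (2.5 mm thick), 0.2 to 0.5 kg. Origin: centre of the foot's underside, z up along the shaft. Pinch it from above round its top.
- gauge_post_3: the second tallest post: 161 mm tall, plain black cylinder 26 mm in diameter from foot to top; round foot 49 mm across, 12 mm thick. Loose, upright on the dark mat (2.5 mm thick), 0.2 to 0.5 kg. Origin: centre of the foot's underside, z up along the shaft. Pinch it from above round its top.
- gauge_post_5: the tallest post: 176 mm tall, plain black cylinder 24 mm in diameter from foot to top; round foot 46 mm across, 12 mm thick. Loose, upright on the dark mat (2.5 mm thick), 0.2 to 0.5 kg. Origin: centre of the foot's underside, z up along the shaft. Pinch it from above round its top.
- seat_a: one of four alike blue seat rings (any order) in a straight row, 80 mm apart, fixed on the aluminium rail (72 x 330 mm, top 13 mm over the bench): ring 69 mm across, recess 56 mm across at the floor, 61 mm at the rim, 7 mm deep. Origin: ring axis, at the ring's underside, 13 mm over the bench; a seated post's foot rests 2 mm above it, ring top 9 mm above it.
- seat_b: one of four alike blue seat rings (any order) in a straight row, 80 mm apart, fixed on the aluminium rail (72 x 330 mm, top 13 mm over the bench): ring 69 mm across, recess 56 mm across at the floor, 61 mm at the rim, 7 mm deep. Origin: ring axis, at the ring's underside, 13 mm over the bench; a seated post's foot rests 2 mm above it, ring top 9 mm above it.
- seat_c: one of four alike blue seat rings (any order) in a straight row, 80 mm apart, fixed on the aluminium rail (72 x 330 mm, top 13 mm over the bench): ring 69 mm across, recess 56 mm across at the floor, 61 mm at the rim, 7 mm deep. Origin: ring axis, at the ring's underside, 13 mm over the bench; a seated post's foot rests 2 mm above it, ring top 9 mm above it.
- seat_d: one of four alike blue seat rings (any order) in a straight row, 80 mm apart, fixed on the aluminium rail (72 x 330 mm, top 13 mm over the bench): ring 69 mm across, recess 56 mm across at the floor, 61 mm at the rim, 7 mm deep. Origin: ring axis, at the ring's underside, 13 mm over the bench; a seated post's foot rests 2 mm above it, ring top 9 mm above it.
- dial_gauge: digital dial gauge on a black post with a round 66 mm foot, 216 mm tall; loose, stands on the bench just past one end of the rail (either end), about 105 mm from the nearest seat. Origin: centre of the foot's underside. To be left where it is.
- specimen_4: green mounted metal specimen, a disc 30 mm across and 15 mm tall; loose, stands on the bench past the rail's other end. Origin: centre of its underside. To be left where it is. (Also about, not listed: a black computer mouse, 37 mm tall and fixed, on the mat among the posts; one more black post stands fixed at the back of the bench, not part of this. The four start at least 75 mm apart.)
Things that resemble listed ones, but are neither listed nor needed, are in the scene too. Leave any orange look-alike of the gauge_post_1 alone. Leave any purple look-alike of the gauge_post_0 alone.

How it is judged:
By the outcome, as a careful person would: the job done as asked, in the order asked, and still so for the second after the job is handed in, with the robot touching nothing.
It also fails if it takes over 109 s, if anything falls off the work surface, if the arm or the gripper's body presses on something with over 40 N, if the wrist force passes 120 N, or if a joint passes its speed limit or range.

## Robot

A 6-joint arm with a two-finger parallel gripper is mounted at the origin on a cart in front of the work surface, level with it; the furniture and walls round the work are solid. World frame = base frame: x ahead of the robot, y to its left, z up, the work surface at z = 0. Lengths are in m, angles in rad, forces in N, time in s.
With the tool pointing down it reaches from about 0.35 to 0.85 m from the base axis. Payload 8.1 kg.
Tool frame: the origin (TCP) lies on the centre line of the jaws, within the pads' length; the fingertips stand 14 mm ahead of it and the grasp point (between the pads) lies 5 mm behind it; z points along the fingers, y is the direction in which the jaws open and shut (so a half turn about z gives the same grasp; the last joint's range is limited). The gripper opens to 85 mm and grips with 20 to 120 N. Pads are 22 mm wide; open, the fingers measure 114 mm over their backs; the gripper's body (76 mm by 85 mm) begins 54 mm behind the grasp point. The pads swing forward as they close: fully open they stand 13 mm farther back than shut.
Start: joints at [1.04, 0.13, 1.488, -0, 1.523, -0.085], TCP at [0.259, 0.541, 0.245] pointing down, gripper open.
Joint ranges: [-2.96, 2.96], [-0.89, 2.26], [0.02, 2.5], [-1.34, 4.48], [0, 2.73], [-2.66, 2.66]. Speed limits (rad/s): [2.39, 2.39, 2.79, 3.14, 3.14, 3.14].

## Interface

Orientations are given as a unit quaternion [x, y, z, w].
In Python, from plant import read_state, eyes, bot gives the robot as it stands. The module is installed in compiled form; this text tells all that it offers.
- The arm moves only by the shell command python3 -m inch 'ROWS'. ROWS is JSON, a list of rows, each a list of 3 entries, a list of its own where there are three numbers: the turn, a rotation vector about the world's x, y, z in degrees, then the shift along the world's x, y, z in m, then the closure, from 0 (fully open) to 1 (shut). In form: [[[rx, ry, rz], [tx, ty, tz], claw], ...]. A call has 1 to 20 rows; each row is the pose to reach, as a shift and turn from the pose measured when the call began; what a row does not reach only later rows make up. A row lasts 1/12 s, in which the tool goes at most 41.7 mm and 7.16 degrees, less where a joint would pass 70% of its speed; a pose out of reach is approached as far as the arm can. A call with a gripper value outside its range is refused whole. The fingers move at their own pace and stop on an object; the grip force is fixed at half the most. Time passes only in rows, so rows that repeat a pose let the fingers close. It gives the time, the measured TCP pose, the force and the opening at its end, in the units of the state.
- read_state(): the state, without advancing time (a new reading comes with each control period).
- eyes.get_image(name): name is "scene" or "top"; returns a dict with "img" (480x640x3 uint8, red, green, blue), "mtx" (3x3 intrinsics, pixels), "cam_to_world" (4x4, takes a point from camera to world coordinates). Camera axes: x right, y down, z forward; pixel columns grow to the right and rows downward; lengths in m; the calibration is good to about 2 mm. A picture is of the moment at which its call begins. There is no depth.
- bot.hand_in(): hands the job in, once; it reports no verdict.
The state is a dict: "clock": time; "joint_positions": joint angles; "joint_vel": joint speeds; "tau": joint torques, N m; "eef_pos": TCP position; "orientation": TCP orientation; "ft_force": force on the tool from outside, world axes, zero at the start; "ft_torque": the same for the moment, N m; "grip_width": opening from 0.0 (shut) to 1.0 (fully open).
Only numpy, scipy, OpenCV 4.12 (cv2) and the standard library are available. Lean on these libraries where they do the work, as an engineer would, in place of code of your own. Each camera call takes 0.05 s, during which the arm holds its last target.

## Working session

There is one attempt and no reset: what is moved stays moved. The work goes in short steps, Python scripts to look and compute and a shell command to move; the robot and the scene stay as the last step left them, time stands still between calls to the robot, and variables do not carry over. Pictures are saved under pics/ and viewed, and the job is handed in when it is done.

```bash
mkdir -p pics; python3 - <<'E'
from plant import read_state, eyes, bot
import cv2, numpy as np
s=read_state();print(s)
for n in ("scene","top"):
    d=eyes.get_image(n);cv2.imwrite(f"pics/{n}0.png",d["img"][:,:,::-1]);print(n,d["mtx"],d["cam_to_world"])
E
```

```text
{'clock': 0.0, 'joint_positions': array([ 1.03959511e+00,  1.31183910e-01,  1.48931343e+00, -3.81582694e-07,
        1.52299102e+00, -8.54015472e-02]), 'joint_vel': array([-2.31524615e-03,  1.15707260e-03,  1.63632058e-03,  6.91061721e-05,
       -7.61459679e-04, -1.58961330e-05]), 'tau': array([-6.57387100e-04, -5.69427252e+01, -5.00532532e+01, -3.20210884e-04,
        1.56110642e-02, -1.80632946e-05]), 'eef_pos': array([0.2584155 , 0.54090418, 0.24421207]), 'orientation': array([ 2.21058533e-01,  9.75260081e-01, -9.03219990e-04, -2.87435477e-04]), 'ft_force': array([-0.10184928,  0.13779478, -0.36268267]), 'ft_torque': array([ 0.03339152, -0.06651957,  0.01280633]), 'grip_width': 0.9963113241353212}
scene [[547.73991652   0.         316.7008939 ]
 [  0.         547.73991652 232.78061047]
 [  0.           0.           1.        ]] [[ 6.98283862e-01 -2.79150226e-01  6.59147024e-01 -2.21603891e-01]
 [-7.15820866e-01 -2.71838290e-01  6.43198594e-01 -8.05675605e-01]
 [-3.67632554e-04 -9.20966392e-01 -3.89641848e-01  5.48283244e-01]
 [ 0.00000000e+00  0.00000000e+00  0.00000000e+00  1.00000000e+00]]
top [[494.66495119   0.         313.59089049]
 [  0.         494.66495119 244.25551959]
 [  0.           0.           1.        ]] [[ 0.02232916 -0.98792579  0.15331031  0.38219889]
 [-0.99970547 -0.02352226 -0.00597263  0.02992027]
 [ 0.00950672 -0.15313179 -0.98816005  1.4345821 ]
 [ 0.          0.          0.          1.        ]]
```

View pics/scene0.png

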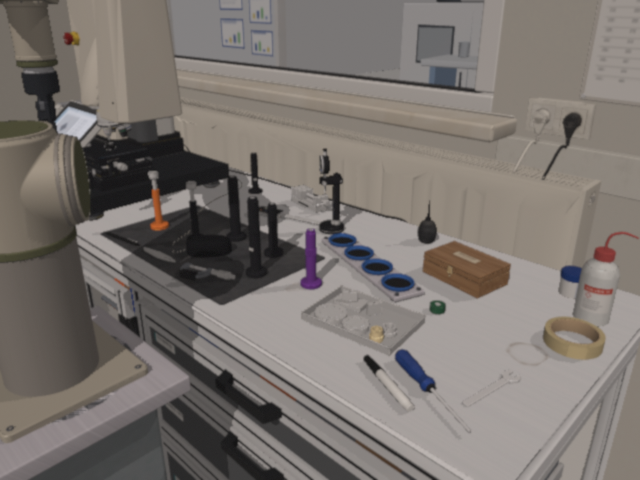

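View pics/top0.png

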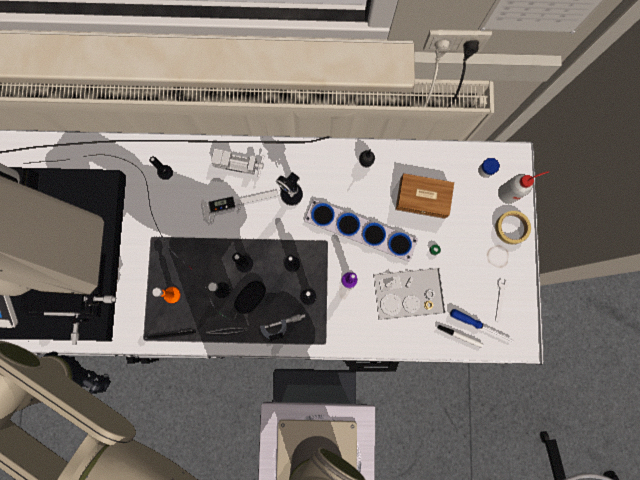

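The scene view shows the four posts on the mat around the mouse, with the orange and purple look-alikes apart from them. In the top view the dial gauge is at about (290,190), the seats run from (322,213) to (400,243), and the posts are near (241,260), (292,262), (308,296) and (217,290). I'll zoom in next.

```bash
python3 - <<'E'
import cv2, numpy as np
a=cv2.imread("pics/top0.png");b=cv2.imread("pics/scene0.png")
c=a[170:350,140:430]; c=cv2.resize(c,None,fx=2.7,fy=2.7,interpolation=cv2.INTER_CUBIC)
c=cv2.convertScaleAbs(c,alpha=2.0,beta=20);cv2.imwrite("pics/topz.png",c)
c=b[140:310,90:360]; c=cv2.resize(c,None,fx=2.9,fy=2.9,interpolation=cv2.INTER_CUBIC)
c=cv2.convertScaleAbs(c,alpha=2.0,beta=20);cv2.imwrite("pics/scz.png",c)
E
```

```text
(no output)
```

View pics/topz.png

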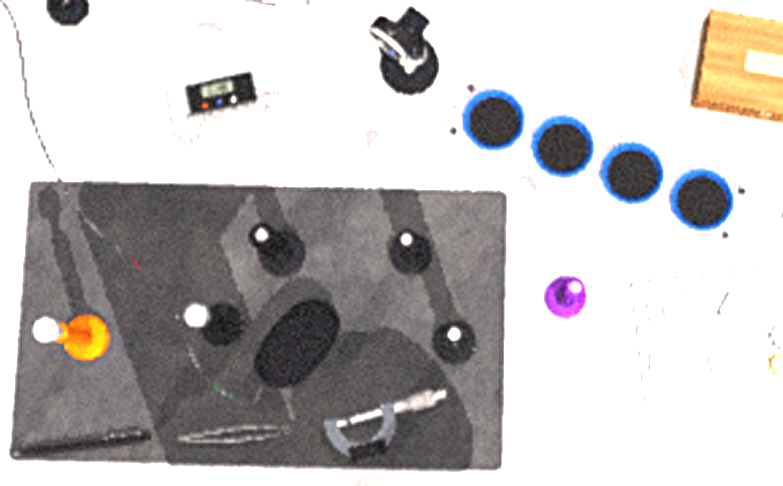

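View pics/scz.png

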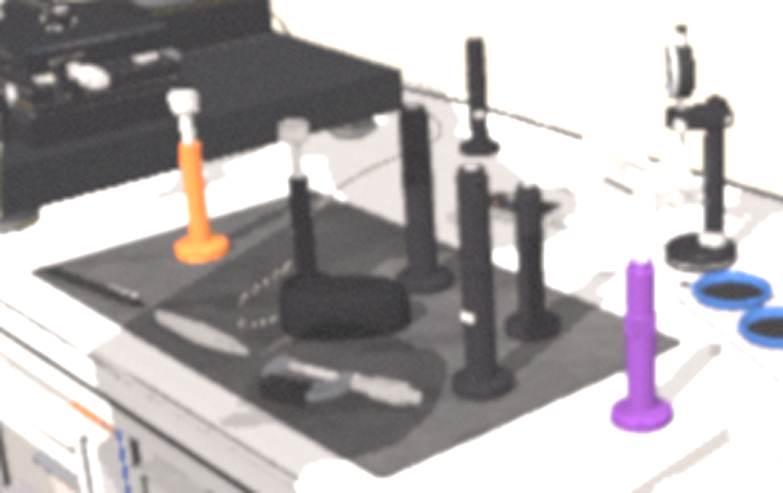

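```bash
cat > h.py <<'E'
from plant import read_state, eyes, bot
import cv2, numpy as np
def ray(d,u,v):
    K=d["mtx"];T=d["cam_to_world"]
    r=T[:3,:3]@np.linalg.solve(K,np.array([u,v,1.]));return T[:3,3],r
def onz(d,u,v,z):
    o,r=ray(d,u,v);return o+r*(z-o[2])/r[2]
def proj(d,p):
    T=d["cam_to_world"];q=T[:3,:3].T@(np.array(p)-T[:3,3]);q=d["mtx"]@q;return q[:2]/q[2]
E
python3 - <<'E'
from h import *
d=eyes.get_image("top");im=d["img"];g=cv2.cvtColor(im,cv2.COLOR_RGB2GRAY);hsv=cv2.cvtColor(im,cv2.COLOR_RGB2HSV)
# seats
m=cv2.inRange(hsv,(100,120,60),(125,255,255))
cs,_=cv2.findContours(m,cv2.RETR_EXTERNAL,cv2.CHAIN_APPROX_NONE)
for c in cs:
    if cv2.contourArea(c)>150:
        e=cv2.fitEllipse(c);p=onz(d,*e[0],.022);print("seat",np.round(e[0],1),np.round(e[1],1),np.round(p,4),"diam mm",np.round(np.array(e[1])/494.66*1.43*1000))
# gray zoom stats
for n,(x,y) in dict(A=(240,260),B=(291,260),C=(308,295),P1=(217,288)).items():
    w=g[y-14:y+15,x-15:x+16]; print(n)
    mm=(w<42).astype(np.uint8); num,lab,st,cen=cv2.connectedComponentsWithStats(mm)
    for i in range(1,num):
        if st[i,4]>40: print("  dark",st[i,4],st[i,2:4],np.round(cen[i]+[x-15,y-14],1))
    mm=(w>110).astype(np.uint8); num,lab,st,cen=cv2.connectedComponentsWithStats(mm)
    for i in range(1,num):
        if st[i,4]>3: print("  bright",st[i,4],st[i,2:4],np.round(cen[i]+[x-15,y-14],1))
print(g[245:276,228:260])
E
```

```text
seat [464.2 317.7] [ 7.2 40.4] [ 0.4011 -0.4099  0.022 ] diam mm [ 21. 117.]
seat [399.5 243.6] [21.4 22.8] [ 0.6093 -0.2274  0.022 ] diam mm [62. 66.]
seat [373.8 233.7] [21.6 22.3] [ 0.6366 -0.1527  0.022 ] diam mm [62. 64.]
seat [347.9 223.9] [21.9 22.4] [ 0.6637 -0.0772  0.022 ] diam mm [63. 65.]
seat [322.4 214. ] [21.8 22. ] [ 0.6912 -0.0022  0.022 ] diam mm [63. 64.]
seat [490.6 165.5] [15.2 15.3] [ 0.8506 -0.4995  0.022 ] diam mm [44. 44.]
A
  dark 370 [22 29] [242.6 259.9]
  bright 12 [4 4] [236.5 256.5]
B
  dark 371 [23 29] [292.5 261.2]
  bright 10 [3 4] [290.  258.2]
C
  dark 271 [18 25] [306.7 293.7]
  dark 99 [12 13] [297.1 304.6]
  bright 14 [4 4] [307.7 293.5]
P1
  dark 725 [31 29] [216.9 289. ]
  bright 49 [7 8] [212.  286.6]
[[ 33  38  44  49  58  44  37  29  39  36  39  34  37  37  36  47  60  55
   57  56  49  49  42  45  43  38  43  47  53  48  52  47]
 [ 36  52  46  56  52  54  55  38  35  35  39  34  35  36  33  41  55  55
   53  52  50  46  45  45  40  43  48  45  48  48  46  44]
 [ 47  53  57  54  51  55  53  38  34  33  39  35  39  37  35  34  50  57
   50  
[... 3076 characters left out ...]
6  60  62  49  55  54  56  54  54]
 [ 64  67  64  61  61  53  50  49  50  49  52  46  32  24  23  24  24  24
   26  36  38  45  53  59  53  58  63  58  51  56  58  51]
 [ 65  63  65  61  55  48  50  54  51  49  51  48  49  43  34  36  33  41
   35  35  50  52  41  52  40  53  50  51  55  51  52  55]
 [ 64  63  58  61  54  48  52  45  52  55  56  51  47  46  47  44  54  57
   54  35  50  35  36  41  37  34  38  36  45  48  58  56]
 [ 63  66  57  60  57  56  58  55  51  52  50  49  49  47  52  56  53  52
   34  35  42  34  40  31  36  35  34  36  37  36  49  52]
 [ 59  63  60  60  63  59  62  55  54  53  46  52  48  48  54  63  57  41
   34  32  33  34  34  38  38  40  39  39  34  34  30  54]]
```

```bash
python3 - <<'E'
from h import *
d=eyes.get_image("top");s=eyes.get_image("scene")
g=cv2.GaussianBlur(cv2.cvtColor(d["img"],cv2.COLOR_RGB2GRAY),(3,3),0)
tops=dict(A=((236.5,256.5),(232.4,177)),B=((290,258.2),(272.4,205.5)),C=((307.7,293.5),(253.3,198)),P1=((212,286.6),(191,185)))
for n,(t,c) in tops.items():
    o1,r1=ray(d,*t);o2,r2=ray(s,*c);r1/=np.linalg.norm(r1);r2/=np.linalg.norm(r2)
    k=np.linalg.lstsq(np.c_[r1,-r2],o2-o1,rcond=None)[0];p=o1+k[0]*r1;q=o2+k[1]*r2
    print(n,"top",np.round(p,4),"gap",np.round(np.linalg.norm(p-q),4))
    x,y=map(int,t);w=(g[y-18:y+24,x-14:x+24]<29).astype(np.uint8)
    cs,_=cv2.findContours(w,cv2.RETR_EXTERNAL,cv2.CHAIN_APPROX_NONE)
    cc=max(cs,key=cv2.contourArea).reshape(-1,2)+[x-14,y-18]
    print("   dark extents",cc.min(0),cc.max(0))
    for h in (.126,.150,.161,.176): 
        P=onz(d,*t,h+.0025);f=proj(d,[P[0],P[1],.0145]);print("   h",h,np.round(P[:2],4),"foot px top",np.round(f,1), "scene foot",np.round(proj(s,[P[0],P[1],.0145]),1),"scene top",np.round(proj(s,P),1))
    z=cv2.resize(d["img"][y-20:y+28,x-20:x+28][:,:,::-1],None,fx=8,fy=8,interpolation=cv2.INTER_CUBIC)
    cv2.imwrite(f"pics/z{n}.png",cv2.convertScaleAbs(z,alpha=3,beta=0))
cv2.imwrite("pics/zz.png",np.hstack([cv2.imread(f"pics/z{n}.png")[::2,::2] for n in tops]))
z=cv2.convertScaleAbs(s["img"][165:285,170:310][:,:,::-1],alpha=3)
cv2.imwrite("pics/sc2.png",cv2.resize(z,None,fx=5,fy=5,interpolation=cv2.INTER_CUBIC))
E
```

```text
A top [0.5432 0.2216 0.1589] gap 0.0015
   dark extents [232 252] [252 271]
   h 0.126 [0.547  0.2261] foot px top [242.2 261.6] scene foot [236.6 231.4] scene top [233.9 188.2]
   h 0.15 [0.544  0.2225] foot px top [243.4 262.7] scene foot [236.5 232.1] scene top [233.2 179.4]
   h 0.161 [0.5426 0.2209] foot px top [244.  263.1] scene foot [236.5 232.5] scene top [232.9 175.2]
   h 0.176 [0.5407 0.2186] foot px top [244.7 263.8] scene foot [236.4 232.9] scene top [232.5 169.6]
B top [0.5469 0.0843 0.1201] gap 0.0005
   dark extents [284 255] [299 270]
   h 0.126 [0.5458 0.0839] foot px top [291.5 263.1] scene foot [273.8 247.9] scene top [272.3 202.1]
   h 0.15 [0.5428 0.0829] foot px top [291.8 264.2] scene foot [273.1 248.4] scene top [271.2 192.5]
   h 0.161 [0.5414 0.0825] foot px top [291.9 264.7] scene foot [272.8 248.7] scene top [270.7 188. ]
   h 0.176 [0.5396 0.0818] foot px top [292.1 265.3] scene foot [272.4 249. ] scene top [270.  181.8]
C top [0.4509 0.0344 0.1743] gap 0.0009
   dark extents [301 289] [315 303]
   h 0.126 [0.4534 0.0346] foot px top [307.8 295.7] scene foot [257.1 267.1] scene top [254.7 218.4]
   h 0.15 [0.4521 0.0345] foot px top [307.8 296.1] scene foot [256.6 267.3] scene top [253.8 207.8]
   h 0.161 [0.4515 0.0345] foot px top [307.8 296.4] scene foot [256.4 267.4] scene top [253.3 202.9]
   h 0.176 [0.4507 0.0344] foot px top [307.8 296.6] scene foot [256.1 267.5] scene top [252.7 196.1]
P1 top [0.4648 0.284  0.1428] gap 0.0004
   dark extents [214 282] [231 299]
   h 0.126 [0.4657 0.2868] foot px top [219.7 289.3] scene foot [195.4 233.9] scene top [191.3 190.3]
   h 0.15 [0.4642 0.2821] foot px top [221.3 289.9] scene foot [196.  234.6] scene top [191.  181.3]
   h 0.161 [0.4635 0.2799] foot px top [222.1 290.2] scene foot [196.3 234.9] scene top [190.9 177.2]
   h 0.176 [0.4625 0.277 ] foot px top [223.1 290.5] scene foot [196.6 235.3] scene top [190.7 171.4]
```

View pics/zz.png

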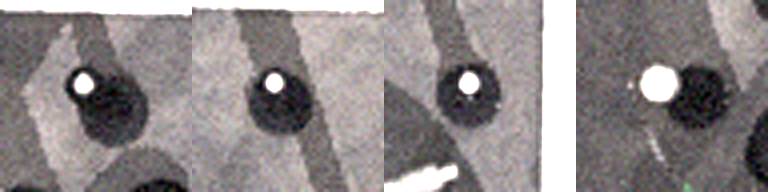

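View pics/sc2.png

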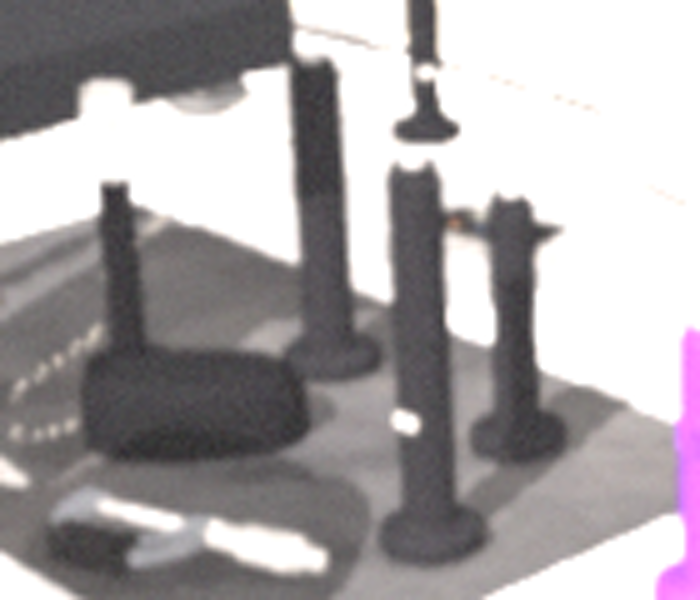

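Heights triangulated from the two views identify the posts:

| Post | Seat order | x, y (m) | Height evidence |
|---|---|---|---|
| B = post_0 | next to gauge | (0.546, 0.084) | 126 mm |
| P1 = post_1 | second | (0.464, 0.281) | bright head |
| A = post_3 | third | (0.543, 0.221) | 161 mm |
| C = post_5 | far end | (0.451, 0.034) | 176 mm |

The seats are 79.5–80 mm apart, as they should be. The jaws will open at right angles to the row (−20°) for every grasp. First I'll go above post_0.

```bash
python3 -m inch '[[[0,0,-6],[0.02,-0.03,0],0],[[0,0,-12],[0.04,-0.06,0],0],[[0,0,-18],[0.06,-0.095,0],0],[[0,0,-24],[0.08,-0.13,0],0],[[0,0,-30],[0.1,-0.165,0],0],[[0,0,-36],[0.12,-0.195,0],0],[[0,0,-42],[0.14,-0.225,0],0],[[0,0,-48],[0.16,-0.26,0],0],[[0,0,-54],[0.18,-0.295,0],0],[[0,0,-60],[0.2,-0.325,0],0],[[0,0,-66],[0.22,-0.355,0],0],[[0,0,-72],[0.24,-0.385,0],0],[[0,0,-78],[0.26,-0.415,0],0],[[0,0,-84.5],[0.28,-0.44,0],0],[[0,0,-84.5],[0.2874,-0.457,0],0],[[0,0,-84.5],[0.2874,-0.457,0],0],[[0,0,-84.5],[0.2874,-0.457,0],0],[[0,0,-84.5],[0.2874,-0.457,0],0]]'; python3 - <<'E'
from h import *
for n in ("scene","top"):
    d=eyes.get_image(n);cv2.imwrite(f"pics/{n}1.png",d["img"][:,:,::-1])
E
```

```text
clock: 1.75
eef_pos: [0.5456, 0.0847, 0.2446]
orientation: [0.819, 0.573, -0.0, -0.001]
ft_force: [0.5, -0.7, 0.1]
grip_width: 0.999
```

View pics/scene1.png

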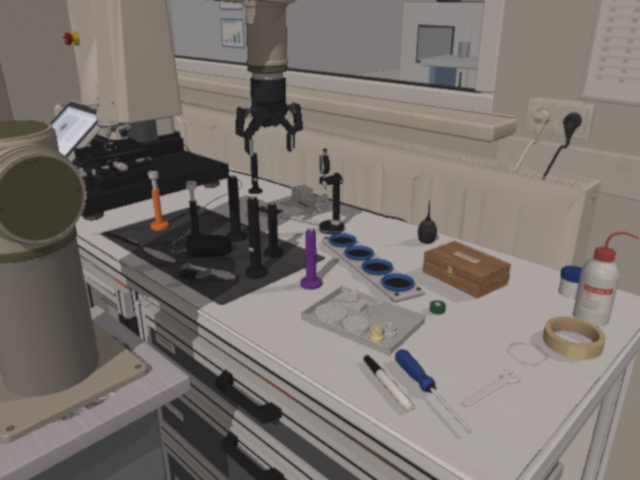

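View pics/top1.png

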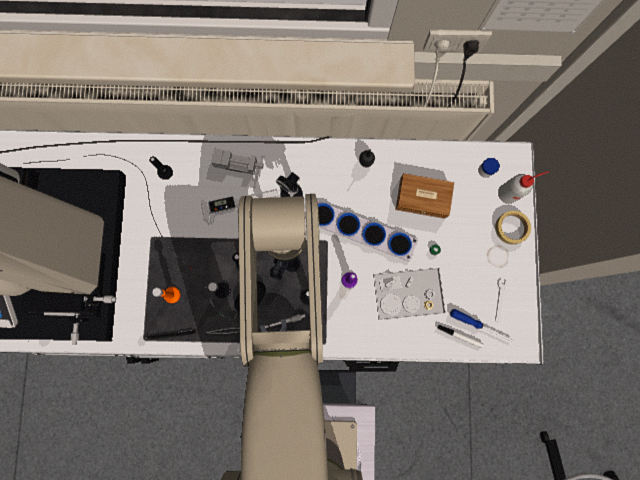

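The gripper is above post_0, with its fingers at (240–300, 110–150) in the scene view, and the posts are undisturbed. Next I'll descend and grip.

```bash
python3 -m inch '[[[0,0,0],[0.0002,-0.0007,-0.02],0],[[0,0,0],[0.0002,-0.0007,-0.045],0],[[0,0,0],[0.0002,-0.0007,-0.07],0],[[0,0,0],[0.0002,-0.0007,-0.095],0],[[0,0,0],[0.0002,-0.0007,-0.115],0],[[0,0,0],[0.0002,-0.0007,-0.13],0],[[0,0,0],[0.0002,-0.0007,-0.143],0],[[0,0,0],[0.0002,-0.0007,-0.143],0],[[0,0,0],[0.0002,-0.0007,-0.143],0.3],[[0,0,0],[0.0002,-0.0007,-0.143],0.5],[[0,0,0],[0.0002,-0.0007,-0.143],0.7],[[0,0,0],[0.0002,-0.0007,-0.143],1],[[0,0,0],[0.0002,-0.0007,-0.143],1],[[0,0,0],[0.0002,-0.0007,-0.143],1],[[0,0,0],[0.0002,-0.0007,-0.143],1]]'; python3 - <<'E'
from h import *
d=eyes.get_image("scene");z=d["img"][100:300,150:370][:,:,::-1]
cv2.imwrite("pics/s2.png",cv2.convertScaleAbs(cv2.resize(z,None,fx=2.9,fy=2.9),alpha=2))
E
```

```text
clock: 3.1
eef_pos: [0.5459, 0.0847, 0.1028]
orientation: [0.819, 0.574, 0.0, -0.001]
ft_force: [-3.9, 1.9, 6.7]
grip_width: 0.241
```

View pics/s2.png

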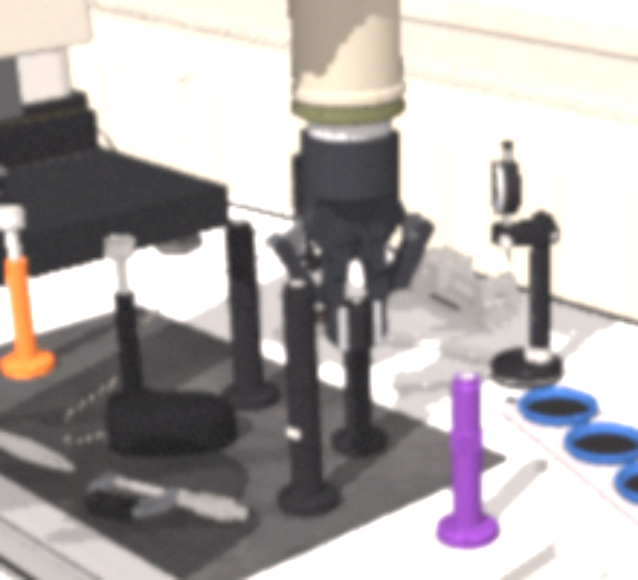

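The jaws hold post_0: opening 0.241 × 85 mm ≈ 20.5 mm on a 22 mm shaft, and the post is upright. I'll lift it and carry it to the seat next to the gauge.

```bash
python3 -m inch '[[[0,0,0],[0,0,0.01],1],[[0,0,0],[0,0,0.03],1],[[0,0,0],[0,0,0.055],1],[[0,0,0],[0,0,0.08],1],[[0,0,0],[0.01,-0.006,0.1],1],[[0,0,0],[0.025,-0.015,0.1],1],[[0,0,0],[0.045,-0.027,0.1],1],[[0,0,0],[0.065,-0.039,0.1],1],[[0,0,0],[0.085,-0.051,0.1],1],[[0,0,0],[0.105,-0.063,0.1],1],[[0,0,0],[0.125,-0.075,0.1],1],[[0,0,0],[0.138,-0.083,0.1],1],[[0,0,0],[0.1453,-0.0869,0.1],1],[[0,0,0],[0.1453,-0.0869,0.1],1],[[0,0,0],[0.1453,-0.0869,0.08],1],[[0,0,0],[0.1453,-0.0869,0.06],1],[[0,0,0],[0.1453,-0.0869,0.045],1],[[0,0,0],[0.1453,-0.0869,0.04],1],[[0,0,0],[0.1453,-0.0869,0.04],1]]'; python3 - <<'E'
from h import *
d=eyes.get_image("scene");z=d["img"][120:320,230:450][:,:,::-1]
cv2.imwrite("pics/s3.png",cv2.convertScaleAbs(cv2.resize(z,None,fx=2.9,fy=2.9),alpha=2))
E
```

```text
clock: 4.73
eef_pos: [0.6892, -0.0015, 0.1403]
orientation: [0.819, 0.574, -0.002, -0.002]
ft_force: [-0.1, -0.6, -3.7]
grip_width: 0.243
```

View pics/s3.png

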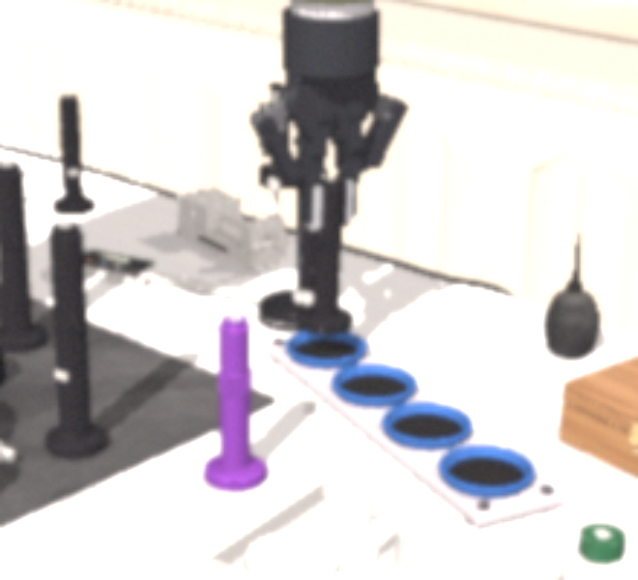

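```bash
python3 - <<'E'
from h import *
s=eyes.get_image("scene");hsv=cv2.cvtColor(s["img"],cv2.COLOR_RGB2HSV)
m=cv2.inRange(hsv,(100,120,50),(125,255,255))
cs,_=cv2.findContours(m,cv2.RETR_EXTERNAL,cv2.CHAIN_APPROX_NONE)
for c in cs:
    if cv2.contourArea(c)>100:
        e=cv2.fitEllipse(c);print(np.round(e[0],1),np.round(onz(s,*e[0],.0205),4))
for p in ((.6912,-.0022),(.6637,-.0772),(.6366,-.1527),(.6093,-.2274)): print(np.round(proj(s,[*p,.0205]),1))
E
python3 -m inch '[[[0,0,0],[0.002,-0.0007,-0.008],1],[[0,0,0],[0.002,-0.0007,-0.016],1],[[0,0,0],[0.002,-0.0007,-0.02],1],[[0,0,0],[0.002,-0.0007,-0.023],1],[[0,0,0],[0.002,-0.0007,-0.023],1]]'
```

```text
[413.6 369.4] [ 0.386  -0.4232  0.0205]
[397.2 282. ] [ 0.6013 -0.232   0.0205]
[571.  273.6] [ 0.8867 -0.4711  0.0205]
[361.3 254.6] [ 0.6511 -0.095   0.0205]
[342.5 238.1]
[358.9 250.6]
[377.4 264.5]
[397.7 280. ]
clock: 5.25
eef_pos: [0.6925, -0.0025, 0.1191]
orientation: [0.819, 0.574, -0.0, -0.001]
ft_force: [1.1, -0.9, -4.1]
grip_width: 0.237
```

```bash
python3 -m inch '[[[0,0,0],[-0.001,0,-0.0015],1],[[0,0,0],[-0.001,0,-0.003],1],[[0,0,0],[-0.001,0,-0.003],1]]'
```

```text
clock: 5.5
eef_pos: [0.6913, -0.0025, 0.1158]
orientation: [0.819, 0.574, -0.001, -0.001]
ft_force: [0.6, 0.3, -3.7]
grip_width: 0.238
```

```bash
python3 -m inch '[[[0,0,0],[0,0,-0.0007],1],[[0,0,0],[0,0,-0.0007],0.7],[[0,0,0],[0,0,-0.0007],0.5],[[0,0,0],[0,0,-0.0007],0.3],[[0,0,0],[0,0,-0.0007],0],[[0,0,0],[0,0,-0.0007],0],[[0,0,0],[0,0,-0.0007],0]]'; python3 - <<'E'
from h import *
d=eyes.get_image("scene");z=d["img"][120:320,230:450][:,:,::-1]
cv2.imwrite("pics/s4.png",cv2.convertScaleAbs(cv2.resize(z,None,fx=2.9,fy=2.9),alpha=2))
E
```

```text
clock: 6.08
eef_pos: [0.6914, -0.0026, 0.1154]
orientation: [0.819, 0.574, -0.0, -0.001]
ft_force: [-0.4, 0.0, -0.0]
grip_width: 0.981
```

View pics/s4.png

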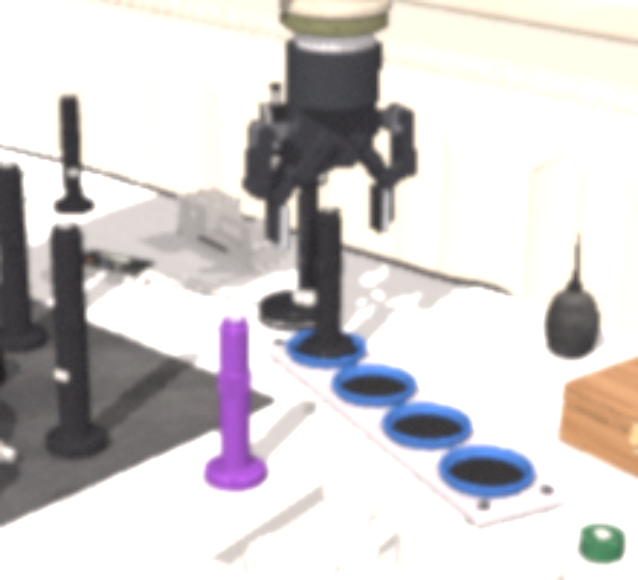

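post_0 stands upright at about (327,345), inside the first ring. I'll raise the gripper and go to post_1.

```bash
python3 -m inch '[[[0,0,0],[0,0,0.015],0],[[0,0,0],[0,0,0.045],0],[[0,0,0],[0,0,0.075],0],[[0,0,0],[0,0,0.105],0],[[0,0,0],[-0.01,0.012,0.13],0],[[0,0,0],[-0.027,0.034,0.13],0],[[0,0,0],[-0.049,0.061,0.13],0],[[0,0,0],[-0.071,0.088,0.13],0],[[0,0,0],[-0.093,0.115,0.13],0],[[0,0,0],[-0.115,0.142,0.13],0],[[0,0,0],[-0.137,0.17,0.13],0],[[0,0,0],[-0.159,0.197,0.13],0],[[0,0,0],[-0.181,0.225,0.13],0],[[0,0,0],[-0.2,0.25,0.13],0],[[0,0,0],[-0.217,0.27,0.13],0],[[0,0,0],[-0.2276,0.2838,0.13],0],[[0,0,0],[-0.2276,0.2838,0.13],0],[[0,0,0],[-0.2276,0.2838,0.13],0],[[0,0,0],[-0.2276,0.2838,0.13],0]]'; python3 - <<'E'
from h import *
d=eyes.get_image("scene");z=d["img"][60:260,100:320][:,:,::-1]
cv2.imwrite("pics/s5.png",cv2.convertScaleAbs(cv2.resize(z,None,fx=2.9,fy=2.9),alpha=2))
d=eyes.get_image("top");cv2.imwrite("pics/t5.png",cv2.convertScaleAbs(cv2.resize(d["img"][170:350,140:430][:,:,::-1],None,fx=2.7,fy=2.7),alpha=2))
E
```

```text
clock: 7.72
eef_pos: [0.4642, 0.281, 0.2462]
orientation: [0.819, 0.574, -0.0, -0.001]
ft_force: [-0.5, -0.8, 0.4]
grip_width: 1.001
```

View pics/s5.png

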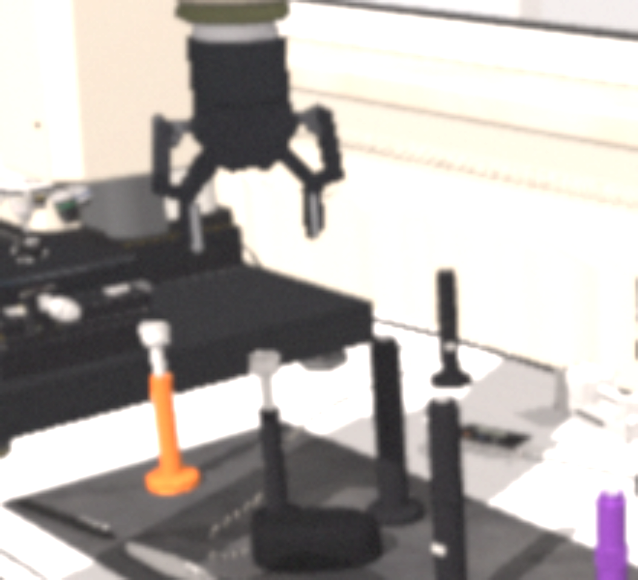

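View pics/t5.png

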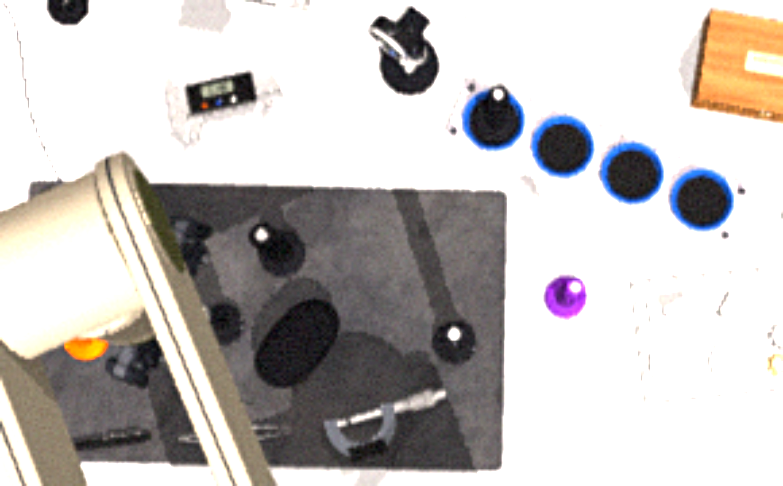

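In the top view post_0 is inside ring 0, around zoomed (493,118). The gripper is centred over post_1's head, which is at (265,362) in the zoomed scene view. Descending onto the head.

```bash
python3 -m inch '[[[0,0,0],[-0.0003,0,-0.015],0],[[0,0,0],[-0.0003,0,-0.035],0],[[0,0,0],[-0.0003,0,-0.055],0],[[0,0,0],[-0.0003,0,-0.075],0],[[0,0,0],[-0.0003,0,-0.092],0],[[0,0,0],[-0.0003,0,-0.102],0],[[0,0,0],[-0.0003,0,-0.106],0],[[0,0,0],[-0.0003,0,-0.106],0],[[0,0,0],[-0.0003,0,-0.106],0.3],[[0,0,0],[-0.0003,0,-0.106],0.5],[[0,0,0],[-0.0003,0,-0.106],0.65],[[0,0,0],[-0.0003,0,-0.106],0.8],[[0,0,0],[-0.0003,0,-0.106],1],[[0,0,0],[-0.0003,0,-0.106],1],[[0,0,0],[-0.0003,0,-0.106],1]]'; python3 - <<'E'
from h import *
d=eyes.get_image("scene");z=d["img"][90:270,130:320][:,:,::-1]
cv2.imwrite("pics/s6.png",cv2.convertScaleAbs(cv2.resize(z,None,fx=3.3,fy=3.3),alpha=2))
E
```

```text
clock: 9.07
eef_pos: [0.4644, 0.2809, 0.1405]
orientation: [0.819, 0.574, 0.0, -0.001]
ft_force: [-2.1, 0.6, 5.2]
grip_width: 0.239
```

View pics/s6.png

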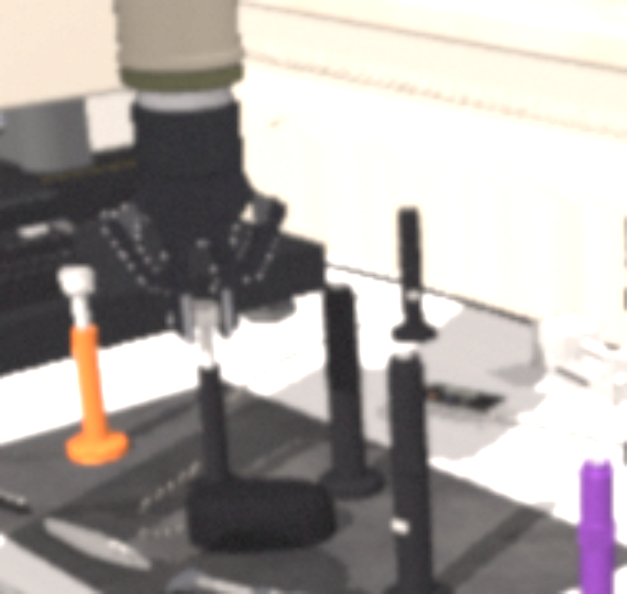

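post_1's head is between the pads at about (205,320). Lifting it clear of the other posts.

```bash
python3 -m inch '[[[0,0,0],[0,0,0.005],1],[[0,0,0],[0,0,0.012],1],[[0,0,0],[0,0,0.025],1],[[0,0,0],[0,0,0.045],1],[[0,0,0],[0,0,0.07],1],[[0,0,0],[0,0,0.095],1],[[0,0,0],[0,0,0.12],1],[[0,0,0],[0,0,0.145],1],[[0,0,0],[0,0,0.165],1],[[0,0,0],[0,0,0.18],1],[[0,0,0],[0,0,0.19],1],[[0,0,0],[0,0,0.19],1],[[0,0,0],[0,0,0.19],1]]'; python3 - <<'E'
from h import *
d=eyes.get_image("scene");z=d["img"][30:250,110:320][:,:,::-1]
cv2.imwrite("pics/s7.png",cv2.convertScaleAbs(cv2.resize(z,None,fx=2.7,fy=2.7),alpha=2))
E
```

```text
clock: 10.2
eef_pos: [0.4645, 0.2809, 0.3308]
orientation: [0.819, 0.574, 0.001, -0.001]
ft_force: [-0.4, -0.3, -3.4]
grip_width: 0.242
```

View pics/s7.png

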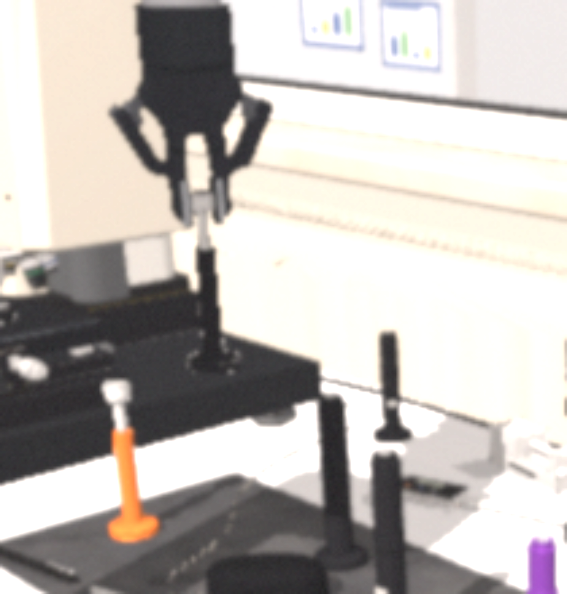

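post_1 hangs straight from its head, with its foot clear at about (215,360). Carrying it to seat 1.

```bash
python3 -m inch '[[[0,0,0],[0.005,-0.009,0],1],[[0,0,0],[0.015,-0.027,0],1],[[0,0,0],[0.029,-0.052,0],1],[[0,0,0],[0.043,-0.077,0],1],[[0,0,0],[0.057,-0.102,0],1],[[0,0,0],[0.071,-0.128,0],1],[[0,0,0],[0.085,-0.153,0],1],[[0,0,0],[0.099,-0.178,0],1],[[0,0,0],[0.113,-0.203,0],1],[[0,0,0],[0.127,-0.228,0],1],[[0,0,0],[0.141,-0.253,0],1],[[0,0,0],[0.155,-0.278,0],1],[[0,0,0],[0.169,-0.303,0],1],[[0,0,0],[0.181,-0.325,0],1],[[0,0,0],[0.191,-0.343,0],1],[[0,0,0],[0.1992,-0.3581,0],1],[[0,0,0],[0.1992,-0.3581,0],1],[[0,0,0],[0.1992,-0.3581,0],1]]'
python3 -m inch '[[[0,0,0],[0.001,0,-0.01],1],[[0,0,0],[0.001,0,-0.03],1],[[0,0,0],[0.001,0,-0.055],1],[[0,0,0],[0.001,0,-0.08],1],[[0,0,0],[0.001,0,-0.1],1],[[0,0,0],[0.001,0,-0.12],1],[[0,0,0],[0.001,0,-0.135],1],[[0,0,0],[0.001,0,-0.145],1],[[0,0,0],[0.001,0,-0.145],1],[[0,0,0],[0.001,0,-0.145],1]]'; python3 - <<'E'
from h import *
d=eyes.get_image("scene");z=d["img"][120:320,230:450][:,:,::-1]
cv2.imwrite("pics/s8.png",cv2.convertScaleAbs(cv2.resize(z,None,fx=2.9,fy=2.9),alpha=2))
E
```

```text
clock: 11.75
eef_pos: [0.6628, -0.079, 0.3273]
orientation: [0.82, 0.573, -0.002, -0.002]
ft_force: [0.1, 0.1, -3.3]
grip_width: 0.238
clock: 12.58
eef_pos: [0.6632, -0.0784, 0.1815]
orientation: [0.82, 0.573, -0.002, -0.003]
ft_force: [0.6, 1.0, -2.7]
grip_width: 0.234
```

View pics/s8.png

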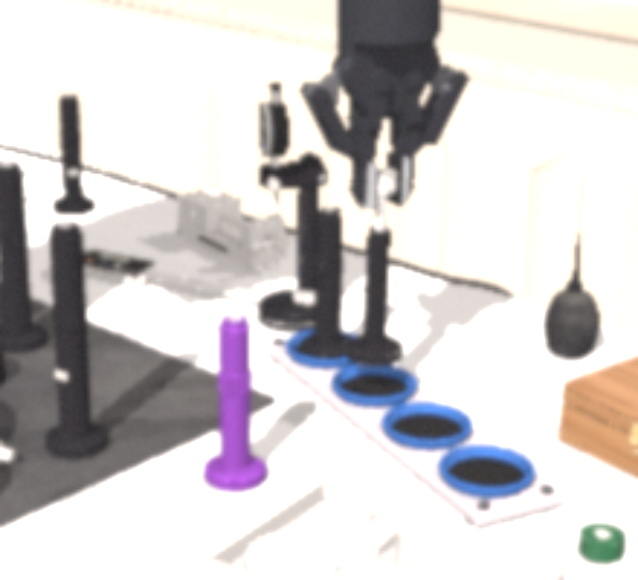

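The foot, at about (375,350), is directly over ring 1 at (375,384). Lowering and releasing.

```bash
python3 -m inch '[[[0,0,0],[0.0006,0.0012,-0.008],1],[[0,0,0],[0.0006,0.0012,-0.016],1],[[0,0,0],[0.0006,0.0012,-0.022],1],[[0,0,0],[0.0006,0.0012,-0.026],1],[[0,0,0],[0.0006,0.0012,-0.027],1],[[0,0,0],[0.0006,0.0012,-0.027],1]]'
```

```text
clock: 13.13
eef_pos: [0.6642, -0.0774, 0.1551]
orientation: [0.82, 0.573, -0.002, -0.003]
ft_force: [0.1, -0.4, -2.9]
grip_width: 0.239
```

```bash
python3 -m inch '[[[0,0,0],[0,0,-0.0012],1],[[0,0,0],[0,0,-0.0022],1],[[0,0,0],[0,0,-0.0022],1]]'
```

```text
clock: 13.38
eef_pos: [0.6644, -0.0775, 0.1532]
orientation: [0.82, 0.573, -0.002, -0.002]
ft_force: [-0.0, 0.5, -2.3]
grip_width: 0.24
```

```bash
python3 -m inch '[[[0,0,0],[0,0,-0.0005],1],[[0,0,0],[0,0,-0.0005],0.7],[[0,0,0],[0,0,-0.0005],0.5],[[0,0,0],[0,0,-0.0005],0.3],[[0,0,0],[0,0,-0.0005],0],[[0,0,0],[0,0,-0.0005],0],[[0,0,0],[0,0,-0.0005],0]]'; python3 - <<'E'
from h import *
d=eyes.get_image("scene");z=d["img"][120:320,230:450][:,:,::-1]
cv2.imwrite("pics/s9.png",cv2.convertScaleAbs(cv2.resize(z,None,fx=2.9,fy=2.9),alpha=2))
E
```

```text
clock: 13.97
eef_pos: [0.6645, -0.0775, 0.1529]
orientation: [0.82, 0.573, -0.002, -0.002]
ft_force: [0.1, 0.3, -0.0]
grip_width: 0.978
```

View pics/s9.png

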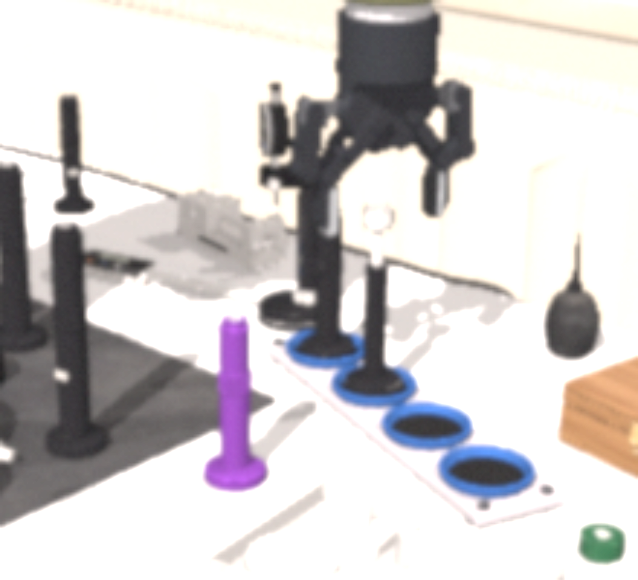

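post_1 stands upright in ring 1. Next is post_3 (A).

```bash
python3 -m inch '[[[0,0,0],[0,0,0.015],0],[[0,0,0],[0,0,0.04],0],[[0,0,0],[0,0,0.07],0],[[0,0,0],[-0.004,0.01,0.095],0],[[0,0,0],[-0.013,0.032,0.1],0],[[0,0,0],[-0.025,0.06,0.1],0],[[0,0,0],[-0.037,0.09,0.1],0],[[0,0,0],[-0.049,0.12,0.1],0],[[0,0,0],[-0.061,0.15,0.1],0],[[0,0,0],[-0.073,0.18,0.1],0],[[0,0,0],[-0.085,0.21,0.1],0],[[0,0,0],[-0.097,0.24,0.1],0],[[0,0,0],[-0.108,0.265,0.1],0],[[0,0,0],[-0.117,0.285,0.1],0],[[0,0,0],[-0.1219,0.2984,0.1],0],[[0,0,0],[-0.1219,0.2984,0.1],0],[[0,0,0],[-0.1219,0.2984,0.1],0]]'; python3 - <<'E'
from h import *
d=eyes.get_image("scene");z=d["img"][60:260,130:350][:,:,::-1]
cv2.imwrite("pics/s10.png",cv2.convertScaleAbs(cv2.resize(z,None,fx=2.9,fy=2.9),alpha=2))
E
```

```text
clock: 15.43
eef_pos: [0.5426, 0.2212, 0.2529]
orientation: [0.819, 0.573, -0.001, -0.002]
ft_force: [0.3, -0.3, 0.4]
grip_width: 0.999
```

View pics/s10.png

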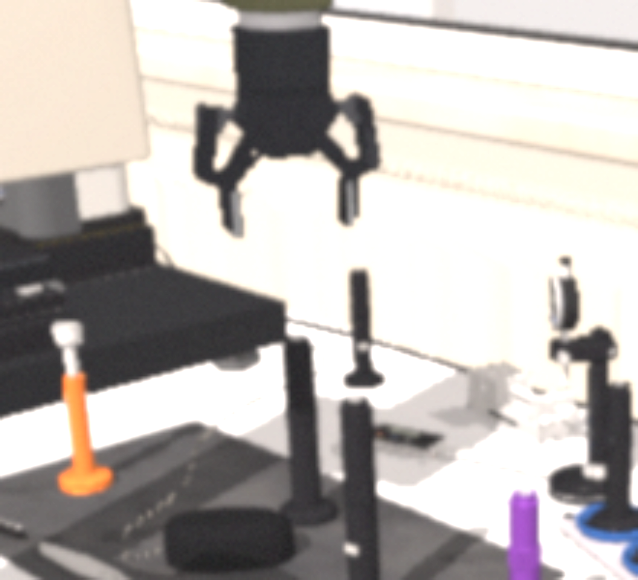

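The gripper is above A, whose top is at (298,342) with the jaws centred over it. Descending to grip.

```bash
python3 -m inch '[[[0,0,0],[0,-0.0003,-0.015],0],[[0,0,0],[0,-0.0003,-0.035],0],[[0,0,0],[0,-0.0003,-0.06],0],[[0,0,0],[0,-0.0003,-0.082],0],[[0,0,0],[0,-0.0003,-0.1],0],[[0,0,0],[0,-0.0003,-0.112],0],[[0,0,0],[0,-0.0003,-0.1164],0],[[0,0,0],[0,-0.0003,-0.1164],0],[[0,0,0],[0,-0.0003,-0.1164],0.3],[[0,0,0],[0,-0.0003,-0.1164],0.5],[[0,0,0],[0,-0.0003,-0.1164],0.65],[[0,0,0],[0,-0.0003,-0.1164],0.8],[[0,0,0],[0,-0.0003,-0.1164],1],[[0,0,0],[0,-0.0003,-0.1164],1],[[0,0,0],[0,-0.0003,-0.1164],1]]'
python3 -m inch '[[[0,0,0],[0,0,0.005],1],[[0,0,0],[0,0,0.012],1],[[0,0,0],[0,0,0.025],1],[[0,0,0],[0,0,0.045],1],[[0,0,0],[0,0,0.07],1],[[0,0,0],[0,0,0.095],1],[[0,0,0],[0,0,0.12],1],[[0,0,0],[0,0,0.145],1],[[0,0,0],[0,0,0.165],1],[[0,0,0],[0,0,0.18],1],[[0,0,0],[0,0,0.19],1],[[0,0,0],[0,0,0.19],1],[[0,0,0],[0,0,0.19],1]]'; python3 - <<'E'
from h import *
d=eyes.get_image("scene");z=d["img"][30:250,130:350][:,:,::-1]
cv2.imwrite("pics/s11.png",cv2.convertScaleAbs(cv2.resize(z,None,fx=2.7,fy=2.7),alpha=2))
E
```

```text
clock: 16.73
eef_pos: [0.5429, 0.2206, 0.1375]
orientation: [0.819, 0.573, -0.001, -0.002]
ft_force: [-3.2, 0.7, 5.5]
grip_width: 0.283
clock: 17.82
eef_pos: [0.5431, 0.2206, 0.3279]
orientation: [0.819, 0.573, -0.001, -0.002]
ft_force: [-0.5, -1.4, -3.7]
grip_width: 0.283
```

View pics/s11.png

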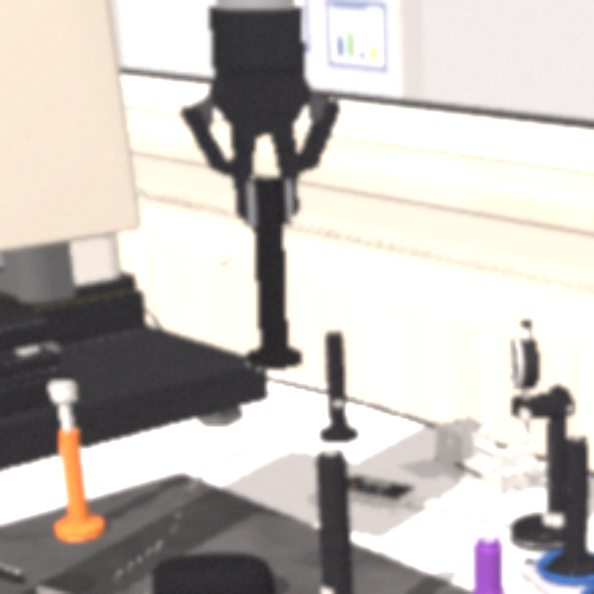

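post_3 is held upright. The opening of 0.283 is wider than for the 22 mm post, as a 26 mm shaft should give. Carrying it to seat 2.

```bash
python3 -m inch '[[[0,0,0],[0.002,-0.008,0],1],[[0,0,0],[0.006,-0.025,0],1],[[0,0,0],[0.012,-0.05,0],1],[[0,0,0],[0.019,-0.077,0],1],[[0,0,0],[0.026,-0.104,0],1],[[0,0,0],[0.033,-0.131,0],1],[[0,0,0],[0.04,-0.158,0],1],[[0,0,0],[0.047,-0.185,0],1],[[0,0,0],[0.053,-0.212,0],1],[[0,0,0],[0.06,-0.239,0],1],[[0,0,0],[0.067,-0.266,0],1],[[0,0,0],[0.073,-0.293,0],1],[[0,0,0],[0.08,-0.318,0],1],[[0,0,0],[0.086,-0.343,0],1],[[0,0,0],[0.091,-0.362,0],1],[[0,0,0],[0.0935,-0.3733,0],1],[[0,0,0],[0.0935,-0.3733,0],1],[[0,0,0],[0.0935,-0.3733,0],1]]'
python3 -m inch '[[[0,0,0],[0,0,-0.01],1],[[0,0,0],[0,0,-0.03],1],[[0,0,0],[0,0,-0.055],1],[[0,0,0],[0,0,-0.08],1],[[0,0,0],[0,0,-0.1],1],[[0,0,0],[0,0,-0.12],1],[[0,0,0],[0,0,-0.135],1],[[0,0,0],[0,0,-0.145],1],[[0,0,0],[0,0,-0.145],1],[[0,0,0],[0,0,-0.145],1]]'; python3 - <<'E'
from h import *
d=eyes.get_image("scene");z=d["img"][120:320,230:450][:,:,::-1]
cv2.imwrite("pics/s12.png",cv2.convertScaleAbs(cv2.resize(z,None,fx=2.9,fy=2.9),alpha=2))
E
```

```text
clock: 19.37
eef_pos: [0.6356, -0.1532, 0.3252]
orientation: [0.82, 0.573, -0.002, -0.003]
ft_force: [0.6, 0.8, -4.1]
grip_width: 0.285
clock: 20.2
eef_pos: [0.6351, -0.1522, 0.1797]
orientation: [0.819, 0.573, -0.003, -0.004]
ft_force: [-0.6, -0.4, -1.9]
grip_width: 0.288
```

View pics/s12.png

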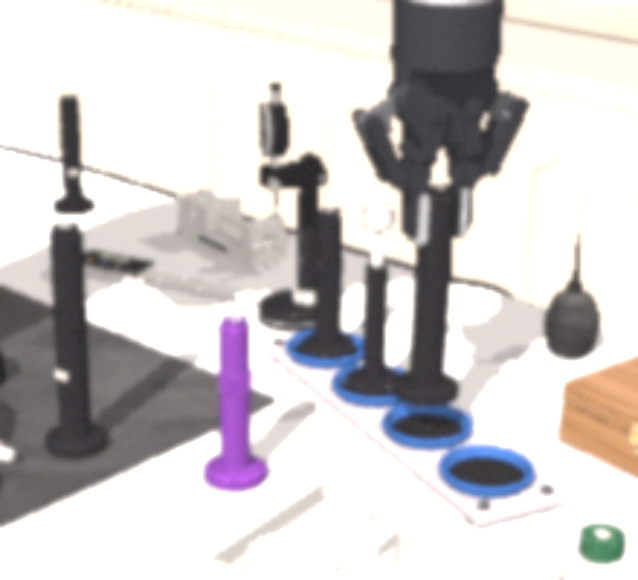

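The foot is over ring 2, and the tool leans about 0.5°. I'll correct that small lean while lowering.

```bash
python3 -m inch '[[[-0.1,-0.3,0],[0.0015,-0.0005,-0.007],1],[[-0.2,-0.5,0],[0.0015,-0.0005,-0.014],1],[[-0.2,-0.5,0],[0.0015,-0.0005,-0.02],1],[[-0.2,-0.5,0],[0.0015,-0.0005,-0.025],1],[[-0.2,-0.5,0],[0.0015,-0.0005,-0.0275],1],[[-0.2,-0.5,0],[0.0015,-0.0005,-0.0275],1],[[-0.2,-0.5,0],[0.0015,-0.0005,-0.0275],1]]'
```

```text
clock: 20.83
eef_pos: [0.6372, -0.1532, 0.1532]
orientation: [0.82, 0.573, 0.0, 0.001]
ft_force: [-0.2, -0.1, -3.4]
grip_width: 0.284
```

```bash
python3 -m inch '[[[0,0,0],[-0.0005,0.0003,-0.0012],1],[[0,0,0],[-0.0005,0.0003,-0.0024],1],[[0,0,0],[-0.0005,0.0003,-0.003],1],[[0,0,0],[-0.0005,0.0003,-0.003],1]]'
```

```text
clock: 21.17
eef_pos: [0.6367, -0.1529, 0.1502]
orientation: [0.82, 0.573, 0.0, 0.001]
ft_force: [-0.0, 0.4, -4.0]
grip_width: 0.284
```

```bash
python3 -m inch '[[[0,0,0],[0,0,-0.0007],1],[[0,0,0],[0,0,-0.0007],0.68],[[0,0,0],[0,0,-0.0007],0.5],[[0,0,0],[0,0,-0.0007],0.3],[[0,0,0],[0,0,-0.0007],0],[[0,0,0],[0,0,-0.0007],0],[[0,0,0],[0,0,-0.0007],0]]'; python3 - <<'E'
from h import *
d=eyes.get_image("scene");z=d["img"][120:320,230:450][:,:,::-1]
cv2.imwrite("pics/s13.png",cv2.convertScaleAbs(cv2.resize(z,None,fx=2.9,fy=2.9),alpha=2))
E
```

```text
clock: 21.75
eef_pos: [0.6368, -0.1529, 0.1496]
orientation: [0.82, 0.573, 0.0, 0.001]
ft_force: [0.5, 0.1, 1.2]
grip_width: 0.991
```

View pics/s13.png

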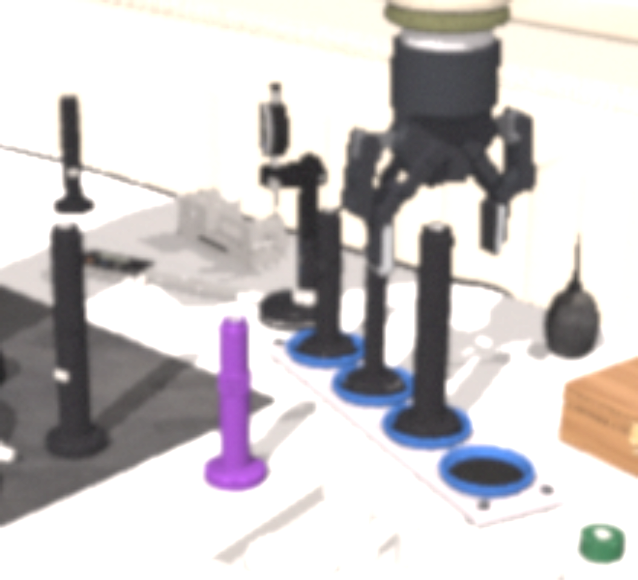

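post_3 is seated in ring 2, with its foot at about (427,420). Now post_5 (C).

```bash
python3 -m inch '[[[0,0,0],[0,0,0.015],0],[[0,0,0],[0,0,0.045],0],[[0,0,0],[0,0,0.075],0],[[0,0,0],[0,0,0.1],0],[[0,0,0],[-0.01,0.01,0.12],0],[[0,0,0],[-0.028,0.028,0.12],0],[[0,0,0],[-0.048,0.048,0.12],0],[[0,0,0],[-0.068,0.068,0.12],0],[[0,0,0],[-0.088,0.088,0.12],0],[[0,0,0],[-0.108,0.108,0.12],0],[[0,0,0],[-0.128,0.128,0.12],0],[[0,0,0],[-0.148,0.148,0.12],0],[[0,0,0],[-0.166,0.166,0.12],0],[[0,0,0],[-0.18,0.18,0.12],0],[[0,0,0],[-0.1861,0.1873,0.12],0],[[0,0,0],[-0.1861,0.1873,0.12],0],[[0,0,0],[-0.1861,0.1873,0.12],0]]'; python3 - <<'E'
from h import *
d=eyes.get_image("scene");z=d["img"][90:290,170:390][:,:,::-1]
cv2.imwrite("pics/s14.png",cv2.convertScaleAbs(cv2.resize(z,None,fx=2.9,fy=2.9),alpha=2))
E
```

```text
clock: 23.22
eef_pos: [0.4511, 0.0343, 0.2699]
orientation: [0.819, 0.573, 0.001, 0.001]
ft_force: [-0.1, -0.3, -0.3]
grip_width: 1.001
```

View pics/s14.png

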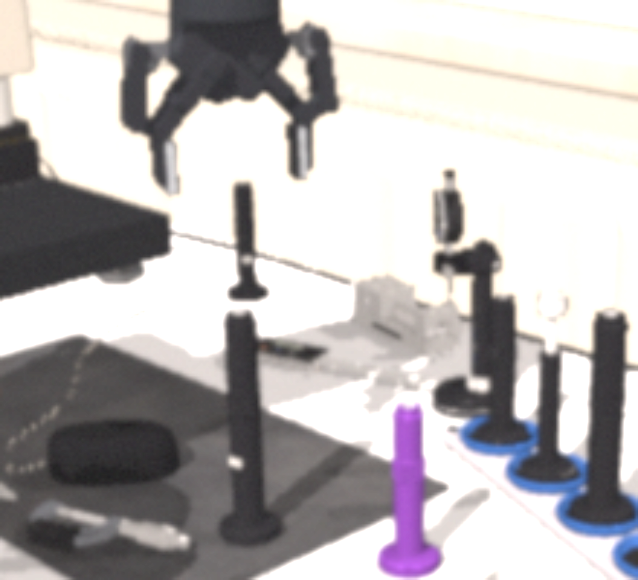

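The jaws are centred over C, whose top is at (240,316). Descending, gripping and lifting.

```bash
python3 -m inch '[[[0,0,0],[-0.0003,0,-0.015],0],[[0,0,0],[-0.0003,0,-0.035],0],[[0,0,0],[-0.0003,0,-0.06],0],[[0,0,0],[-0.0003,0,-0.082],0],[[0,0,0],[-0.0003,0,-0.1],0],[[0,0,0],[-0.0003,0,-0.112],0],[[0,0,0],[-0.0003,0,-0.1184],0],[[0,0,0],[-0.0003,0,-0.1184],0],[[0,0,0],[-0.0003,0,-0.1184],0.3],[[0,0,0],[-0.0003,0,-0.1184],0.5],[[0,0,0],[-0.0003,0,-0.1184],0.65],[[0,0,0],[-0.0003,0,-0.1184],0.8],[[0,0,0],[-0.0003,0,-0.1184],1],[[0,0,0],[-0.0003,0,-0.1184],1],[[0,0,0],[-0.0003,0,-0.1184],1]]'
python3 -m inch '[[[0,0,0],[0,0,0.005],1],[[0,0,0],[0,0,0.012],1],[[0,0,0],[0,0,0.025],1],[[0,0,0],[0,0,0.045],1],[[0,0,0],[0,0,0.07],1],[[0,0,0],[0,0,0.095],1],[[0,0,0],[0,0,0.12],1],[[0,0,0],[0,0,0.145],1],[[0,0,0],[0,0,0.165],1],[[0,0,0],[0,0,0.18],1],[[0,0,0],[0,0,0.19],1],[[0,0,0],[0,0,0.19],1],[[0,0,0],[0,0,0.19],1]]'; python3 - <<'E'
from h import *
d=eyes.get_image("scene");z=d["img"][40:290,150:390][:,:,::-1]
cv2.imwrite("pics/s15.png",cv2.convertScaleAbs(cv2.resize(z,None,fx=2.4,fy=2.4),alpha=2))
E
```

```text
clock: 24.52
eef_pos: [0.451, 0.0342, 0.1522]
orientation: [0.819, 0.573, 0.001, 0.001]
ft_force: [-2.8, 0.6, 5.4]
grip_width: 0.266
clock: 25.6
eef_pos: [0.4511, 0.0342, 0.3422]
orientation: [0.82, 0.573, 0.001, 0.001]
ft_force: [-0.6, -0.1, -3.4]
grip_width: 0.267
```

View pics/s15.png

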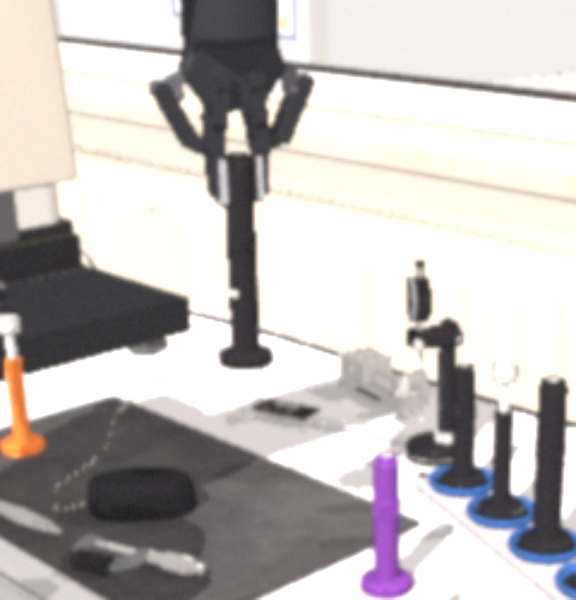

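post_5 is held upright, opening 0.266. Carrying it to the far seat.

```bash
python3 -m inch '[[[0,0,0],[0.005,-0.008,0],1],[[0,0,0],[0.014,-0.023,0],1],[[0,0,0],[0.027,-0.045,0],1],[[0,0,0],[0.04,-0.067,0],1],[[0,0,0],[0.054,-0.089,0],1],[[0,0,0],[0.067,-0.111,0],1],[[0,0,0],[0.08,-0.133,0],1],[[0,0,0],[0.094,-0.155,0],1],[[0,0,0],[0.107,-0.177,0],1],[[0,0,0],[0.12,-0.199,0],1],[[0,0,0],[0.133,-0.22,0],1],[[0,0,0],[0.144,-0.238,0],1],[[0,0,0],[0.153,-0.253,0],1],[[0,0,0],[0.1582,-0.2616,0],1],[[0,0,0],[0.1582,-0.2616,0],1],[[0,0,0],[0.1582,-0.2616,0],1]]'
python3 -m inch '[[[0,0,0],[0,0,-0.01],1],[[0,0,0],[0,0,-0.03],1],[[0,0,0],[0,0,-0.055],1],[[0,0,0],[0,0,-0.08],1],[[0,0,0],[0,0,-0.1],1],[[0,0,0],[0,0,-0.12],1],[[0,0,0],[0,0,-0.135],1],[[0,0,0],[0,0,-0.145],1],[[0,0,0],[0,0,-0.145],1],[[0,0,0],[0,0,-0.145],1]]'; python3 - <<'E'
from h import *
d=eyes.get_image("scene");z=d["img"][120:320,250:470][:,:,::-1]
cv2.imwrite("pics/s16.png",cv2.convertScaleAbs(cv2.resize(z,None,fx=2.9,fy=2.9),alpha=2))
E
```

```text
clock: 26.98
eef_pos: [0.6084, -0.2281, 0.339]
orientation: [0.82, 0.573, -0.0, -0.001]
ft_force: [-0.4, 0.1, -3.3]
grip_width: 0.263
clock: 27.82
eef_pos: [0.6079, -0.2275, 0.1934]
orientation: [0.82, 0.573, -0.001, -0.001]
ft_force: [-0.7, -0.9, -2.1]
grip_width: 0.262
```

View pics/s16.png

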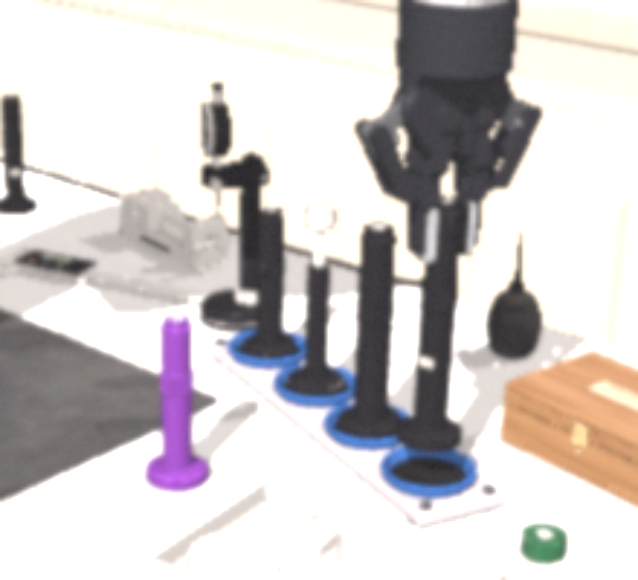

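The foot, at about (430,435), is over the last ring at (428,470). Lowering it.

```bash
python3 -m inch '[[[0,-0.1,0],[0.0012,0,-0.007],1],[[0,-0.1,0],[0.0012,0,-0.014],1],[[0,-0.1,0],[0.0012,0,-0.02],1],[[0,-0.1,0],[0.0012,0,-0.024],1],[[0,-0.1,0],[0.0012,0,-0.0265],1],[[0,-0.1,0],[0.0012,0,-0.0265],1],[[0,-0.1,0],[0.0012,0,-0.0265],1]]'
```

```text
clock: 28.45
eef_pos: [0.6097, -0.2279, 0.168]
orientation: [0.82, 0.573, 0.0, -0.0]
ft_force: [-0.1, -0.1, -2.9]
grip_width: 0.266
```

```bash
python3 -m inch '[[[0,0,0],[0,0.0003,-0.0012],1],[[0,0,0],[0,0.0003,-0.0024],1],[[0,0,0],[0,0.0003,-0.003],1],[[0,0,0],[0,0.0003,-0.003],1]]'
```

```text
clock: 28.78
eef_pos: [0.6097, -0.2276, 0.165]
orientation: [0.82, 0.573, 0.0, -0.0]
ft_force: [-0.2, 0.1, -3.3]
grip_width: 0.265
```

```bash
python3 -m inch '[[[0,0,0],[0,0,-0.0007],1],[[0,0,0],[0,0,-0.0007],0.7],[[0,0,0],[0,0,-0.0007],0.5],[[0,0,0],[0,0,-0.0007],0.3],[[0,0,0],[0,0,-0.0007],0],[[0,0,0],[0,0,-0.0007],0],[[0,0,0],[0,0,-0.0007],0]]'
python3 -m inch '[[[0,0,0],[0,0,0.01],0],[[0,0,0],[0,0,0.03],0],[[0,0,0],[0,0,0.055],0],[[0,0,0],[0,0,0.08],0],[[0,0,0],[0,0,0.105],0],[[0,0,0],[0,0,0.13],0],[[0,0,0],[-0.02,0,0.14],0],[[0,0,0],[-0.05,0,0.14],0],[[0,0,0],[-0.08,0,0.14],0],[[0,0,0],[-0.11,0,0.14],0],[[0,0,0],[-0.14,0,0.14],0],[[0,0,0],[-0.17,0,0.14],0],[[0,0,0],[-0.18,0,0.14],0],[[0,0,0],[-0.18,0,0.14],0],[[0,0,0],[-0.18,0,0.14],0]]'
python3 - <<'E'
from h import *
d=eyes.get_image("scene");z=d["img"][120:320,250:470][:,:,::-1]
cv2.imwrite("pics/s17.png",cv2.convertScaleAbs(cv2.resize(z,None,fx=2.9,fy=2.9),alpha=2))
d=eyes.get_image("top");cv2.imwrite("pics/top17.png",d["img"][:,:,::-1])
cv2.imwrite("pics/t17.png",cv2.convertScaleAbs(cv2.resize(d["img"][160:280,260:460][:,:,::-1],None,fx=3.9,fy=3.9,interpolation=cv2.INTER_CUBIC),alpha=2))
E
```

```text
clock: 29.37
eef_pos: [0.6098, -0.2276, 0.1644]
orientation: [0.82, 0.573, 0.0, -0.0]
ft_force: [-0.5, -0.2, 0.8]
grip_width: 0.978
clock: 30.62
eef_pos: [0.4301, -0.2278, 0.3055]
orientation: [0.82, 0.572, 0.001, 0.001]
ft_force: [0.8, 0.2, -0.4]
grip_width: 0.998
```

View pics/s17.png

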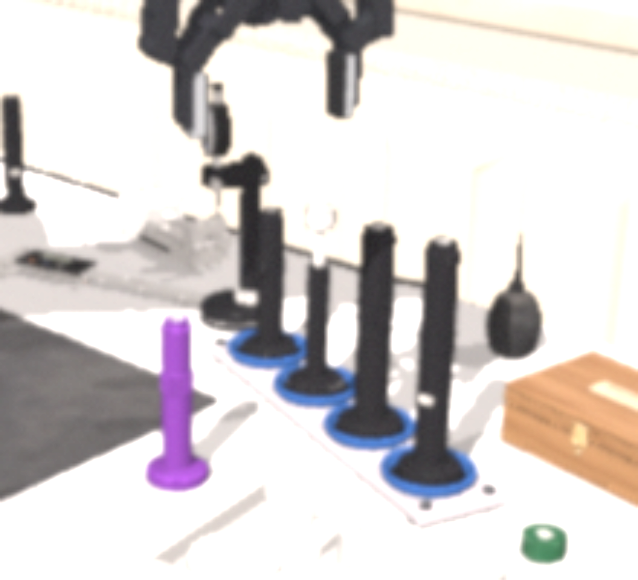

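View pics/t17.png

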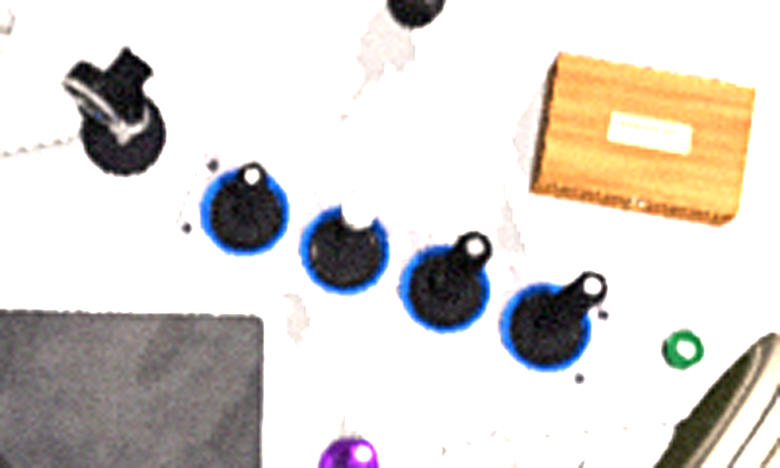

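All four posts stand in their rings, rising away from the gauge. One numeric check before handing in.

```bash
python3 - <<'E'
from h import *
d=eyes.get_image("top");im=d["img"];g=cv2.cvtColor(im,cv2.COLOR_RGB2GRAY)
a=cv2.cvtColor(cv2.imread("pics/top0.png"),cv2.COLOR_BGR2GRAY)
S=((.6912,-.0022),(.6637,-.0772),(.6366,-.1527),(.6093,-.2274))
for p,h in zip(S,(.126,.150,.161,.176)):
    e=proj(d,[*p,.015+h]);x,y=np.round(e).astype(int);w=g[y-5:y+6,x-5:x+6].astype(float)
    m=(w>np.percentile(w,0)+70);
    num,lab,st,cen=cv2.connectedComponentsWithStats(m.astype(np.uint8))
    print("expected top px",np.round(e,1),[ (int(st[i,4]),np.round(cen[i]+[x-5,y-5],1).tolist()) for i in range(1,num) if st[i,4]>4])
for n,(x0,x1,y0,y1) in dict(gauge=(274,306,168,210),spec=(424,444,238,260)).items():
    def c(I): 
        m=cv2.moments((I[y0:y1,x0:x1]<70).astype(np.uint8),True);return np.round([m["m10"]/m["m00"],m["m01"]/m["m00"]],2)
    print(n,c(a),c(g))
print(read_state()["clock"])
E
```

```text
expected top px [323.6 204.5] [(49, [324.2, 202.2])]
expected top px [352.2 213.3] [(102, [352.1, 212.3])]
expected top px [381.5 223.3] [(46, [384.1, 221.5]), (15, [381.5, 222.9])]
expected top px [411.5 233.4] [(55, [413.7, 231.8]), (16, [411.4, 232.8])]
gauge [16.47 21.28] [16.01 21.02]
spec [10.11 11.34] [10.55 11.75]
30.7667
```

```bash
python3 -c "
from plant import bot
print(bot.hand_in())"
```

```text
the job is handed in; nothing more can be done
None
```

The comparator row is set up and handed in at about 31 s of the 109 s allowed. post_0 (126 mm) is in the seat next to the dial gauge, then post_1 (150 mm), post_3 (161 mm), and post_5 (176 mm) at the far end.

- **Seating:** in the last pictures all four stand upright with their feet inside their rings, and the gripper is well clear. The tops of post_3 and post_5 were within 0.5 px of where upright, centred posts should appear, and post_1 within about 1 px.
- **Check that gave no number:** post_0's top marker merged with the bright background, so it was checked only by eye. It looked upright and seated in both views.
- **Gauge and specimen:** neither was touched. Their image centroids shifted by about 0.5–0.6 px (1–2 mm) from the first picture. I put that down to changed shadows from the arm and image noise, but did not measure it further.
- **Forces:** the wrist force reading at the end of each move stayed under about 10 N.

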